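# Drive a spent filter cartridge out of its bore with an ejector rod

### The arm

A 6-joint arm with a two-finger parallel gripper is mounted at the origin on a cart in front of the work surface, level with it; the furniture and walls round the work are solid. World frame = base frame: x ahead of the robot, y to its left, z up, the work surface at z = 0. Lengths are in m, angles in rad, forces in N, time in s.
With the tool pointing down it reaches from about 0.3 to 0.775 m from the base axis. Payload 14.6 kg.
Tool frame: the origin (TCP) lies midway between the tips of the shut fingers; the grasp point (between the pads) lies 19 mm behind it (ctrl.hold_point_z is the distance from the TCP to the grasp point, in m); z points along the fingers, x is the direction in which the jaws open and shut, and the axes are right-handed (so a half turn about z gives the same grasp; the last joint's range is limited). The gripper opens to 94 mm and grips with 3 to 60 N. Pads are 16 mm wide; open, the fingers measure 119 mm over their backs; the gripper's body (75 mm by 177 mm) begins 78 mm behind the grasp point.
Start: joints at [1.191, 0.3, 1.521, -0, 1.321, -0.067], TCP at [0.169, 0.523, 0.205] pointing down, gripper open.
Joint ranges: [-3.03, 3.03], [-0.79, 2.21], [0.23, 2.52], [-1.04, 4.18], [0, 3.07], [-2.55, 2.55]. Speed limits (rad/s): [2.22, 2.22, 2.57, 3.14, 3.14, 3.14].

### API

Orientations are given as [roll, pitch, yaw] about the fixed x, y, z axes, in that order (R = Rz(yaw) Ry(pitch) Rx(roll)).
In Python, from station import ctrl, viewer, ticket, nets gives the robot as it stands.
- The arm moves only by the tool carry_out, never from a script. Its argument "commands" is one flat list of numbers, 7 for each row, row after row: the closure, from -1 (fully open) to 1 (shut), so that 0 is half open, then the shift along the world's x, y, z in cm, then the turn, a rotation vector about the world's x, y, z in rad. In form: [gripper, tx, ty, tz, ax, ay, az, gripper, tx, ty, tz, ax, ay, az, ...]. A call has 1 to 12 rows; each row is the pose to reach, as a shift and turn from the pose measured when the call began; what a row does not reach only later rows make up. A row lasts 1/12 s, in which the tool goes at most 41.7 mm and 7.16 degrees, less where a joint would pass 70% of its speed; a pose out of reach is approached as far as the arm can. A call with a gripper value outside its range is refused whole. The fingers move at their own pace and stop on an object; "force" is the grip in N (left out, the last holds). Time passes only in rows, so rows that repeat a pose let the fingers close. It gives the time, the measured TCP pose, the force and the opening at its end, in the units of the state.
- ctrl.get_obs(): the state, without advancing time (a new reading comes with each control period).
- viewer.camera(name): name is "side" or "top"; returns (picture, depth): 480x640x3 uint8, blue, green, red; 480x640 float32, m along the optical axis (not along the pixel's ray), 0 where there is no reading.
- viewer.camera_info(name): a dict with "fx", "fy", "cx", "cy" (pixels), "R" (3x3) and "t" (3): a world point X has camera coordinates R X + t. Camera axes: x right, y down, z forward; pixel columns grow to the right and rows downward; lengths in m; the calibration is good to about 2 mm. A picture is of the moment at which its call begins. camera_info takes no time and is no camera call.
- ticket.hand_in(): hands the job in, once; it reports no verdict.
Trained networks look in the newest picture that a camera, given by its name, has taken for a name from the list of things; names that differ only in an ending like _2 or _b are one class to them, and where a whole thing is asked for, a point or a joint stands for the part that bears it (a point fixed in the world has none). Each returns a list of dicts, best first, with "confidence" (0 to 1); they miss things now and then, are a little off and sometimes report something else, mostly with a low value. They report only what shows in the picture. A call takes as long as a camera call. They do not tell look-alikes from the thing itself.
- nets.silhouettes(camera, thing): "region" (480x640 bool, what is visible of it) and "extent" ([left, top, right, bottom] in pixels, round what is visible of it).
The state is a dict: "time_s": time; "qpos": joint angles; "joint_vel": joint speeds; "tau": joint torques, N m; "ee_pos": TCP position; "eef_rot": TCP orientation; "force": force on the tool from outside, world axes, zero at the start; "moment": the same for the moment, N m; "grip_width": finger opening in m.
Only numpy, scipy, OpenCV 4.12 (cv2) and the standard library are available. Lean on these libraries where they do the work, as an engineer would, in place of code of your own. Each camera call takes 0.05 s, during which the arm holds its last target. There are 200 camera calls.

### The job

Take the ejector rod from its rest and push it through the bore that holds the orange cartridge, from the end away from the tray, until the cartridge drops completely out of the block into the catch tray. Draw the rod out again and lay it back in its rest the way it lay. Leave the blue cartridge seated, do not touch either cartridge with the gripper, and do not disturb the bottle, tip box, thermometer or objective case.

Things in the scene. Friction and masses are not known exactly. Their poses are not given: they have to be found in the camera images.
- jig: Knock-out jig fixed to the bench: grey block 136 mm wide (x), y from -40 to +20 mm, 96 mm high (brass caps to 107), on a dark base 160 x 190 x 12 mm, black catch tray on its +y side. Origin on the bench under the block, z up. Two level bores run along y at x = -31 and +31 mm, axes 60 mm above the bench. A cartridge leaves its bore only towards +y, the rod is drawn back to -y.
- entry_near (a point): Centre of the entry mouth of the bore at jig x = -31 mm, on the face y = -40 mm, 60 mm above the bench; axes as the jig's, +y into the bore. The mouth is a 24 mm hole through a 12 mm steel plate, the shoulder behind the cartridge; then the bore is 33 mm wide to the exit at jig y = +20 mm.
- entry_far (a point): The same for the bore at jig x = +31 mm. In each bore a spring pad presses the cartridge down, so it takes about 6 to 12 N along +y to move it.
- tray (a point): Middle of the catch tray's floor, 38.5 mm above the bench and 5 mm below the bottom of the bores, at jig x = 0, y = 74 mm. The tray has one channel 38 mm wide behind each bore, from the exit at jig y = 20 mm to a low end wall at y = 127 mm.
- orange_cartridge: Spent cartridge to drive out: cylinder 30 mm across, 70 mm long, white with orange ends. Origin at its centre, y along its axis. It sits in either bore, centre at jig y = 10 to 15 mm, 58.5 mm above the bench, its end standing 25 to 30 mm out over the tray. Once its rear end is past the exit (rod tip at jig y = 20 to 25 mm) it drops 5 mm; centre then 53.5 mm above the bench.
- blue_cartridge: Good filter cartridge in the other bore, same size and axes, with blue ends; it must stay seated.
- ejector_rod: Ejector rod, about 0.16 kg, balanced within the handle: red handle 24 x 24 mm in section, 60 mm long; in front a round steel shaft 16 mm thick, 100 mm long; behind a 14 mm square stub 35 mm long. Origin at the middle of the handle on the axis; +x along the axis to the tip, 130 mm away. At the start z is up and the axis lies 55 mm above the bench.
- rod_tip (a point): Centre of the flat end face of the ejector rod's shaft, 130 mm from the middle of the handle.
- rod_rest: Rest fixed to the bench: aluminium base 150 x 56 x 10 mm with two grey forks, 8 mm thick, at x = -48 mm (under the stub) and +62 mm (under the shaft). Fork slots are 20 mm wide, flared above to about 30 mm; forks reach 73 mm above the bench. Origin on the bench under the handle's middle when the rod lies in it; x along the lying rod to its tip, z up.
- rest_seat (a point): Where the middle of the rod's handle lies when the rod is in its rest: 55 mm above the rest's origin; axes as the rest's.
- reagent_bottle: Bystander: bottle with a cap, 57 mm wide, 100 mm high, standing at the far edge. Origin under its centre.
- tip_box: Bystander: pipette tip box 76 x 112 mm, 62 mm high, standing at the far edge. Origin under its centre.
- thermometer: Bystander: flat hand thermometer 40 x 110 mm, 20 mm high, lying at the near edge. Origin under its centre.
- objective_can: Bystander: round objective case with a black lower half and a clear ribbed lid, 41 mm wide, 58 mm high, standing left of the tray. Origin under its centre.
Things that resemble listed ones, but are neither listed nor needed, are in the scene too. Leave any pink or turquoise look-alike of the orange_cartridge alone.

How it is judged:
On the way, in this order (a step that is already met when the one before it is completed fails the run):
1. the rod, inside the bore, presses on the orange cartridge (contact force between ejector_rod and orange_cartridge above 1 N and y of rod_tip in the frame of jig above -0.034 m and y of orange_cartridge in the frame of jig below 0.035 m), for 0.05 s.
2. the orange cartridge has been driven out and has dropped into the tray (y of orange_cartridge in the frame of jig above 0.053 m and z of orange_cartridge in the frame of jig below 0.056 m and y of rod_tip in the frame of jig above 0 m), for 0.1 s.
At the end, for the whole second after the job is handed in: Orange cartridge at rest in the catch tray, wholly out of the bore, down on the tray floor; blue cartridge within 5 mm of its start; rod at rest down in both forks of its rest, tip the same way as before, handle within 18 mm of its old place, in line within 0.12 rad (y of orange_cartridge in the frame of jig between 0.053 and 0.1 m and z of orange_cartridge in the frame of jig between 0.05 and 0.056 m and linear speed of each of orange_cartridge, ejector_rod below 0.02 m/s and distance of blue_cartridge from where it was at the start of the episode below 0.005 m and horizontal distance between ejector_rod and rest_seat below 0.018 m and angle between the x axis of ejector_rod and the x axis of rod_rest, either way round below 0.12 rad and x of rod_tip in the frame of rod_rest above 0.1 m and z of ejector_rod in the frame of rod_rest between 0.05 and 0.06 m); the robot touches nothing.
It fails at once if the gripper pressed on a cartridge (contact force between the fingers and orange_cartridge above 1 N or contact force between the fingers and blue_cartridge above 1 N).
It fails at once if the blue cartridge was shifted by more than 5 mm (distance of blue_cartridge from where it was at the start of the episode above 0.005 m).
It fails at once if a bystander was shifted by more than 20 mm (distance of any of reagent_bottle, tip_box, thermometer, objective_can from where it was at the start of the episode above 0.02 m).
It also fails if it takes over 50 s, if anything falls off the work surface, if the arm or the gripper's body presses on something with over 40 N, if the wrist force passes 120 N, or if a joint passes its speed limit or range.

## Working session

There is one attempt and no reset: what is moved stays moved. The work goes in short steps, Python scripts to look and compute and a tool call to move; the robot and the scene stay as the last step left them, time stands still between calls to the robot, and variables do not carry over. Pictures are saved under pics/ and viewed, about 8 in all and at most 12, crops included, and the job is handed in when it is done.

Besides the shell and the picture viewer there is one more tool, called as a command line: name --argument value ..., lists and objects as JSON in quotes. carry_out: Moves the arm, as the interface text tells. Its arguments: {"type":"object","properties":{"commands":{"type":"array","items":{"type":"number"}},"force":{"type":"number"}},"required":["commands"]}

```bash
mkdir -p pics; ls; cat > h.py <<'E'
import numpy as np, cv2
from station import ctrl, viewer, ticket, nets
def world(cam, depth):
    i=viewer.camera_info(cam); v,u=np.mgrid[0:480,0:640]
    c=np.stack([(u-i["cx"])/i["fx"]*depth,(v-i["cy"])/i["fy"]*depth,depth],-1)
    return (c-np.array(i["t"]))@np.array(i["R"])
def proj(cam,X):
    i=viewer.camera_info(cam); c=np.atleast_2d(X)@np.array(i["R"]).T+np.array(i["t"])
    return np.stack([c[:,0]/c[:,2]*i["fx"]+i["cx"],c[:,1]/c[:,2]*i["fy"]+i["cy"]],-1)
E
python3 - <<'E'
from h import *
print(ctrl.get_obs())
for c in("top","side"):
    p,d=viewer.camera(c); cv2.imwrite(f"pics/{c}0.png",p); np.save(f"{c}0.npy",d); W=world(c,d)
    i=viewer.camera_info(c); print(c,i["fx"],-np.array(i["R"]).T@i["t"],(d>0).mean())
    for t in["jig","orange_cartridge","blue_cartridge","ejector_rod","rod_rest"]:
        for r in nets.silhouettes(c,t)[:3]:
            m=r["region"]&(d>0); print(t,round(r["confidence"],2),np.round(r["extent"]),m.sum(),np.round(np.median(W[m],0),3) if m.any() else "")
E
```

```text
pics
{'time_s': 0.0, 'qpos': array([ 1.19140833e+00,  3.00427002e-01,  1.52158832e+00, -3.04406520e-07,
        1.32069443e+00, -6.65790728e-02]), 'joint_vel': array([ 0.00053384, -0.00232973,  0.00072925,  0.00047527,  0.00042649,
        0.0008404 ]), 'tau': array([ 8.40346420e-04, -5.31808162e+01, -3.52745998e+01,  7.09294947e-02,
        2.43276829e-02, -9.43255100e-05]), 'ee_pos': array([0.16914678, 0.52306695, 0.20490746]), 'eef_rot': array([-3.14151863e+00,  1.11464425e-03,  1.25798752e+00]), 'force': array([-0.08876059,  0.338808  ,  0.03168506]), 'moment': array([ 0.00027515,  0.03278135, -0.00576593]), 'grip_width': 0.09417178013132504}
top 621.0871073139839 [0.35158972 0.23398663 1.60552621] 0.9958854166666666
jig 0.78 [263. 229. 347. 302.] 4263 [0.517 0.318 0.045]
orange_cartridge 0.88 [265. 314. 285. 345.] 301 [0.355 0.38  0.027]
orange_cartridge 0.75 [377. 291. 397. 319.] 350 [0.421 0.098 0.027]
ejector_rod 0.88 [454. 243. 467. 318.] 590 [ 0.471 -0.078  0.063]
rod_rest 0.85 [445. 260. 471. 326.] 779 [ 0.463 -0.066  0.011]
side 512.1029265532402 [0.31952024 1.04220664 0.61567628] 0.995927734375
jig 0.72 [270. 233. 372. 348.] 7663 [0.509 0.329 0.043]
orange_cartridge 0.83 [376. 328. 425. 345.] 764 [0.354 0.387 0.025]
orange_cartridge 0.81 [369. 230. 406. 255.] 437 [0.419 0.106 0.022]
orange_cartridge 0.62 [293. 261. 314. 281.] 290 [0.547 0.309 0.066]
blue_cartridge 0.9 [324. 264. 344. 290.] 310 [0.488 0.32  0.066]
ejector_rod 0.61 [332. 179. 413. 195.] 618 [ 0.47  -0.074  0.059]
rod_rest 0.84 [350. 178. 412. 215.] 968 [ 0.463 -0.067  0.01 ]
rod_rest 0.7 [334. 181. 413. 197.] 570 [ 0.469 -0.074  0.059]
```

```bash
python3 - <<'E'
import cv2
a=cv2.imread("pics/top0.png")[190:390,210:510]; cv2.imwrite("pics/topc.png",cv2.resize(a,None,fx=2.66,fy=2.66,interpolation=cv2.INTER_CUBIC))
a=cv2.imread("pics/side0.png")[140:380,220:520]; cv2.imwrite("pics/sidec.png",cv2.resize(a,None,fx=2.5,fy=2.5,interpolation=cv2.INTER_CUBIC))
E
```

```text
(no output)
```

View pics/topc.png

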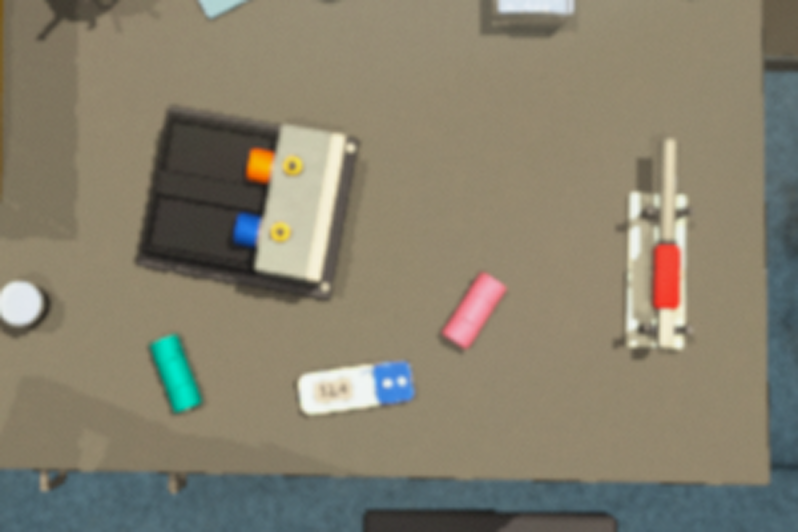

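View pics/sidec.png

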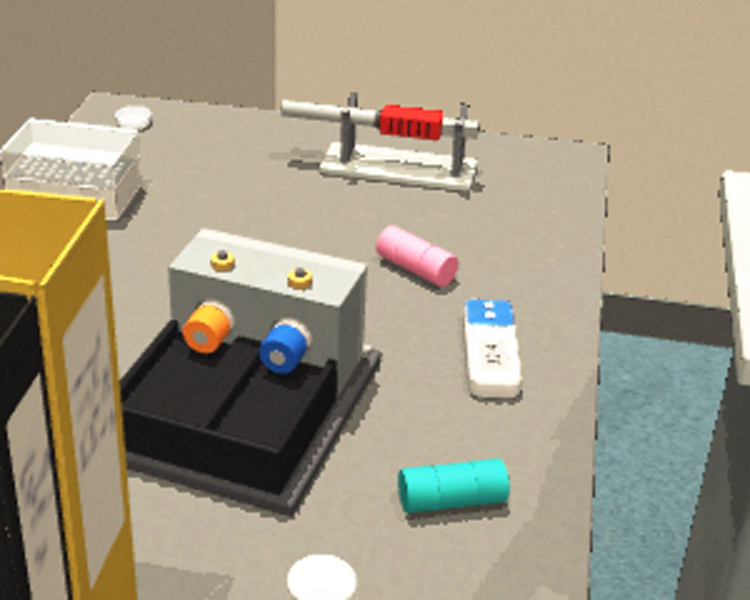

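The top view shows the orange cartridge in the far bore (~(260,165) in the crop), blue in the near one, and the rod pointing away from the robot. In the side view, orange sits at (207,330), blue at (285,345) and the rod at (375,115). The pink and turquoise pieces are decoys. Next I'll measure poses.

```bash
cat > m.py <<'E'
from h import *
def rect(P):
    (c,s,a)=cv2.minAreaRect((P[:,:2]*1000).astype(np.float32)); return np.round(c,1),np.round(s,1),round(a,2)
def rod(c,p,d):
    W=world(c,d); hsv=cv2.cvtColor(p,cv2.COLOR_BGR2HSV)
    m=(W[...,2]>.035)&(W[...,2]<.085)&(d>0)
    red=((hsv[...,0]<8)|(hsv[...,0]>172))&(hsv[...,1]>170)&(hsv[...,2]>80)
    return W,m,red
if __name__=="__main__":
  for c in("top","side"):
    p=cv2.imread(f"pics/{c}0.png"); d=np.load(f"{c}0.npy"); W,m,red=rod(c,p,d)
    near=(abs(W[...,0]-.53)<.13)&(abs(W[...,1]-.28)<.14)
    b=near&(W[...,2]>.09)&(W[...,2]<.1015); P=W[b]; print(c,"block top",len(P),rect(P),P[:,2].mean().round(4))
    print("base",rect(W[near&(W[...,2]>.006)&(W[...,2]<.115)]))
    reg=(abs(W[...,0]-.47)<.15)&(abs(W[...,1]+.07)<.05)
    R=W[red&reg&m]; print("red",len(R),R.mean(0).round(4),rect(R),np.percentile(R[:,2],[5,50,95]).round(4))
    S=W[m&reg&~red&(W[...,0]>.55)]; print("shaft beyond",len(S),S.mean(0).round(4),rect(S), S[:,2].max())
    A=W[reg&m&(W[...,2]>.052)]; l=cv2.fitLine(A[:,:2].astype(np.float32),cv2.DIST_HUBER,0,1e-4,1e-4).ravel(); print("axis yaw",np.arctan(l[1]/l[0]).round(4),l[2:], "range",A.min(0).round(3),A.max(0).round(3))
    B=W[reg&(W[...,2]>.006)&(W[...,2]<.014)]; print("rest",rect(B))
E
python3 m.py
```

```text
top block top 1164 (array([513.4, 264. ]), array([ 61.2, 136.3]), 80.93) 0.0961
base (array([529.8, 279.9]), array([279.8, 259.7]), 89.94)
red 205 [ 0.4528 -0.0775  0.0667] (array([453.3, -77.9]), array([21.8, 57.3]), 88.66) [0.0604 0.0668 0.0721]
shaft beyond 79 [ 0.5673 -0.0806  0.0615] (array([566.9, -80.4]), array([14.6, 33.6]), 87.48) 0.06962651192246973
axis yaw -0.0275 [ 0.47820652 -0.07860757] range [ 0.39  -0.103  0.052] [ 0.584 -0.057  0.081]
rest (array([470.1, -70.9]), array([ 98.6, 300.2]), 89.32)
side block top 1377 (array([513. , 263.2]), array([ 65.5, 136.7]), 81.0) 0.0955
base (array([515.4, 319.7]), array([189., 150.]), 81.82)
red 269 [ 0.4533 -0.0724  0.0601] (array([453.5, -76.6]), array([58.1, 28.5]), 3.76) [0.0472 0.0624 0.0682]
shaft beyond 87 [ 0.5665 -0.0781  0.0576] (array([566.6, -81.5]), array([18.3, 33.3]), 89.21) 0.06417389166260687
axis yaw -0.0372 [ 0.4687374  -0.07401204] range [ 0.389 -0.101  0.052] [ 0.583 -0.053  0.073]
rest (array([463.7, -78.6]), array([ 64.4, 149.5]), 87.43)
```

carry_out --commands '[-1, 15, -30, 0, 0, 0, -1.4, -1, 15, -30, 0, 0, 0, -1.4, -1, 15, -30, 0, 0, 0, -1.4, -1, 15, -30, 0, 0, 0, -1.4, -1, 15, -30, 0, 0, 0, -1.4, -1, 15, -30, 0, 0, 0, -1.4, -1, 15, -30, 0, 0, 0, -1.4, -1, 15, -30, 0, 0, 0, -1.4, -1, 15, -30, 0, 0, 0, -1.4, -1, 15, -30, 0, 0, 0, -1.4, -1, 15, -30, 0, 0, 0, -1.4, -1, 15, -30, 0, 0, 0, -1.4]' --force 40

```text
time_s: 1.6
ee_pos: [0.3194, 0.223, 0.2056]
eef_rot: [-3.141, -0.0, -0.149]
force: [-0.6, 0.3, 0.1]
grip_width: 0.0942
```

carry_out --commands '[-1, 13.4, -30.1, -5, 0, 0, -1.45, -1, 13.4, -30.1, -5, 0, 0, -1.45, -1, 13.4, -30.1, -5, 0, 0, -1.45, -1, 13.4, -30.1, -5, 0, 0, -1.45, -1, 13.4, -30.1, -5, 0, 0, -1.45, -1, 13.4, -30.1, -5, 0, 0, -1.45, -1, 13.4, -30.1, -5, 0, 0, -1.45, -1, 13.4, -30.1, -5, 0, 0, -1.45, -1, 13.4, -30.1, -5, 0, 0, -1.45, -1, 13.4, -30.1, -5, 0, 0, -1.45, -1, 13.4, -30.1, -5, 0, 0, -1.45, -1, 13.4, -30.1, -5, 0, 0, -1.45]'

```text
time_s: 2.6
ee_pos: [0.4535, -0.078, 0.1554]
eef_rot: [3.142, -0.0, -1.603]
force: [-0.5, 0.2, -0.1]
grip_width: 0.0937
```

carry_out --commands '[-1, 0, 0, -3, 0, 0, 0, -1, 0, 0, -6, 0, 0, 0, -1, 0, 0, -9, 0, 0, 0, -1, 0, 0, -11, 0, 0, 0, -1, 0, 0, -11.9, 0, 0, 0, -1, 0, 0, -11.9, 0, 0, 0, -1, 0, 0, -11.9, 0, 0, 0]'

```text
time_s: 3.18
ee_pos: [0.4539, -0.078, 0.0371]
eef_rot: [-3.141, -0.0, -1.601]
force: [-0.6, 0.2, 0.4]
grip_width: 0.0939
```

carry_out --commands '[0.2, 0, 0, 0, 0, 0, 0, 0.3, 0, 0, 0, 0, 0, 0, 0.4, 0, 0, 0, 0, 0, 0, 0.5, 0, 0, 0, 0, 0, 0, 0.6, 0, 0, 0, 0, 0, 0, 0.7, 0, 0, 0, 0, 0, 0, 1, 0, 0, 0, 0, 0, 0, 1, 0, 0, 0, 0, 0, 0, 1, 0, 0, 0, 0, 0, 0, 1, 0, 0, 0, 0, 0, 0, 1, 0, 0, 0, 0, 0, 0]'

```text
time_s: 4.1
ee_pos: [0.4539, -0.0781, 0.037]
eef_rot: [-3.141, -0.0, -1.601]
force: [0.0, -1.8, -0.4]
grip_width: 0.0241
```

carry_out --commands '[1, 0, 0, 1, 0, 0, 0, 1, 0, 0, 3, 0, 0, 0, 1, 0, 0, 6, 0, 0, 0, 1, 0, 0, 9, 0, 0, 0, 1, 0, 0, 11, 0, 0, 0, 1, 0, 0, 11, 0, 0, 0]'

```text
time_s: 4.6
ee_pos: [0.4554, -0.0784, 0.1515]
eef_rot: [-3.135, -0.002, -1.601]
force: [0.1, 0.7, -0.8]
grip_width: 0.0233
```

carry_out --commands '[1, 0.5, 1, 0, 0, 0, 0.12, 1, 1, 2, 0, 0, 0, 0.24, 1, 1.5, 3.5, 0, 0, 0, 0.36, 1, 2, 4.5, 0, 0, 0, 0.48, 1, 2.5, 6, 0, 0, 0, 0.6, 1, 3, 7, 0, 0, 0, 0.72, 1, 3.5, 8.5, 0, 0, 0, 0.84, 1, 4, 9.5, 0, 0, 0, 0.96, 1, 4.5, 11, 0, 0, 0, 1.08, 1, 5, 12, 0, 0, 0, 1.2, 1, 5.5, 13, 0, 0, 0, 1.32, 1, 5.9, 14, 0, 0, 0, 1.443]'

```text
time_s: 5.6
ee_pos: [0.5142, 0.0621, 0.1505]
eef_rot: [-3.135, -0.0, -0.152]
force: [-0.3, 0.1, -0.9]
grip_width: 0.0239
```

carry_out --commands '[1, -0.15, -0.1, -3, 0, 0, -0.006, 1, -0.15, -0.1, -6, 0, 0, -0.006, 1, -0.15, -0.1, -9, 0, 0, -0.006, 1, -0.15, -0.1, -10.8, 0, 0, -0.006, 1, -0.15, -0.1, -10.8, 0, 0, -0.006, 1, -0.15, -0.1, -10.8, 0, 0, -0.006]'

```text
time_s: 6.1
ee_pos: [0.5121, 0.0611, 0.0419]
eef_rot: [-3.136, 0.002, -0.158]
force: [0.8, -0.1, 0.1]
grip_width: 0.0235
```

```bash
python3 - <<'E'
from m import *
o=ctrl.get_obs(); print(o["ee_pos"].round(4),o["eef_rot"].round(4),o["force"].round(2))
X0=np.array([.5149,.2737]); y=np.array([.1570,.9876]); x=np.array([.9876,-.157])
for c in("top","side"):
    p,d=viewer.camera(c); np.save(f"{c}1.npy",d)
    W=world(c,d); J=np.dstack([(W[...,:2]-X0)@x,(W[...,:2]-X0)@y,W[...,2]])
    m=(abs(J[...,0]-31)<1e9)&(abs(J[...,0]-.031)<.03)&(J[...,1]>-.17)&(J[...,1]<-.06)&(J[...,2]>.045)&(J[...,2]<.08)&(d>0)
    P=J[m]; print(c,m.sum())
    for a in np.arange(-.17,-.07,.02):
        q=P[(P[:,1]>a)&(P[:,1]<a+.02)]
        if len(q): print(a.round(2),len(q),"x",q[:,0].min().round(4),q[:,0].max().round(4),"z",q[:,2].min().round(4),q[:,2].max().round(4))
    print("tip y",P[:,1].max() if len(P) else None)
    for k in((.031,-.04),(.031,-.08)): 
        g=X0+x*k[0]+y*k[1]; u=proj(c,[g[0],g[1],.06])[0]; cv2.circle(p,tuple(int(v) for v in u.round()),0,(0,255,0),-1)
    v,u=np.nonzero(m); cu,cv_=int(proj(c,[*(X0+x*.031-y*.06),.06])[0][0]),int(proj(c,[*(X0+x*.031-y*.06),.06])[0][1])
    s=p[cv_-60:cv_+60,cu-80:cu+80]; cv2.imwrite(f"pics/{c}1.png",cv2.resize(s,None,fx=4.5,fy=4.5,interpolation=cv2.INTER_CUBIC))
E
python3 -c "
import cv2,numpy as np
a=[cv2.resize(cv2.imread(f'pics/{c}1.png'),(400,300)) for c in('top','side')]
cv2.imwrite('pics/both1.png',np.hstack(a))"
```

```text
[0.5121 0.0611 0.0419] [-3.1356e+00  2.0000e-03 -1.5790e-01] [ 0.84 -0.09  0.13]
top 228
-0.17 50 x 0.0233 0.0393 z 0.0573 0.073
-0.15 52 x 0.0234 0.0394 z 0.0564 0.0765
-0.13 50 x 0.023 0.0393 z 0.0601 0.0751
-0.11 51 x 0.0235 0.0393 z 0.0589 0.0759
-0.09 25 x 0.0234 0.0391 z 0.0592 0.0756
tip y -0.07945652656436716
side 185
-0.17 39 x 0.0238 0.0383 z 0.058 0.0707
-0.15 41 x 0.0237 0.0387 z 0.0577 0.0712
-0.13 47 x 0.024 0.0378 z 0.0569 0.071
-0.11 44 x 0.0242 0.0385 z 0.0583 0.0702
-0.09 14 x 0.025 0.0385 z 0.0651 0.0721
tip y -0.08257467963593138
```

View pics/both1.png

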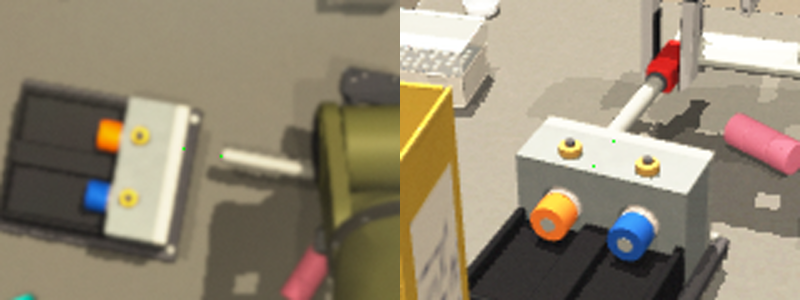

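carry_out --commands '[1, 0.24, 1.48, 0, 0, 0, 0, 1, 0.47, 2.96, 0, 0, 0, 0, 1, 0.55, 3.46, 0, 0, 0, 0, 1, 0.63, 3.95, 0, 0, 0, 0, 1, 0.71, 4.44, 0, 0, 0, 0, 1, 0.79, 4.94, 0, 0, 0, 0, 1, 0.86, 5.43, 0, 0, 0, 0, 1, 0.94, 5.93, 0, 0, 0, 0]'

```text
time_s: 6.87
ee_pos: [0.5226, 0.12, 0.0437]
eef_rot: [-3.136, -0.001, -0.158]
force: [-1.4, -9.1, -0.4]
grip_width: 0.024
```

carry_out --commands '[1, 0.05, 0.6, -0.15, 0, 0, 0, 1, 0.15, 1.2, -0.15, 0, 0, 0, 1, 0.24, 1.8, -0.15, 0, 0, 0, 1, 0.33, 2.4, -0.15, 0, 0, 0, 1, 0.43, 3.0, -0.15, 0, 0, 0, 1, 0.52, 3.6, -0.15, 0, 0, 0, 1, 0.6, 4.1, -0.15, 0, 0, 0, 1, 0.65, 4.5, -0.15, 0, 0, 0, 1, 0.68, 4.7, -0.15, 0, 0, 0, 1, 0.68, 4.7, -0.15, 0, 0, 0, 1, 0.68, 4.7, -0.15, 0, 0, 0]'

```text
time_s: 7.78
ee_pos: [0.5294, 0.167, 0.0422]
eef_rot: [-3.136, -0.001, -0.158]
force: [0.2, 1.0, -1.5]
grip_width: 0.024
```

```bash
cat > look.py <<'E'
from m import *; import sys
n=sys.argv[1]; o=ctrl.get_obs(); print(o["ee_pos"].round(4),o["force"].round(2))
X0=np.array([.5149,.2737]); y=np.array([.1570,.9876]); x=np.array([.9876,-.157])
out=[]
for c in("top","side"):
    p,d=viewer.camera(c); W=world(c,d); J=np.dstack([(W[...,:2]-X0)@x,(W[...,:2]-X0)@y,W[...,2]])
    hsv=cv2.cvtColor(p,cv2.COLOR_BGR2HSV); tray=(abs(J[...,0]-.031)<.025)&(J[...,1]>.021)&(J[...,1]<.12)&(d>0)&(J[...,2]>.044)
    q=J[tray]; print(c,"tray obj",len(q),np.percentile(q,[2,98],axis=0).round(4).tolist() if len(q) else "")
    cu,cv_=proj(c,[*(X0+y*.03),.05])[0].astype(int); out.append(cv2.resize(p[cv_-60:cv_+60,cu-80:cu+80],(400,300),interpolation=cv2.INTER_CUBIC))
cv2.imwrite(f"pics/{n}.png",np.hstack(out))
E
python3 look.py push
```

```text
[0.5294 0.167  0.0422] [ 0.15  1.02 -1.51]
top tray obj 514 [[0.0067, 0.0251, 0.0446], [0.0555, 0.1174, 0.6617]]
side tray obj 687 [[0.0064, 0.0222, 0.047], [0.0417, 0.1095, 0.0697]]
```

View pics/push.png

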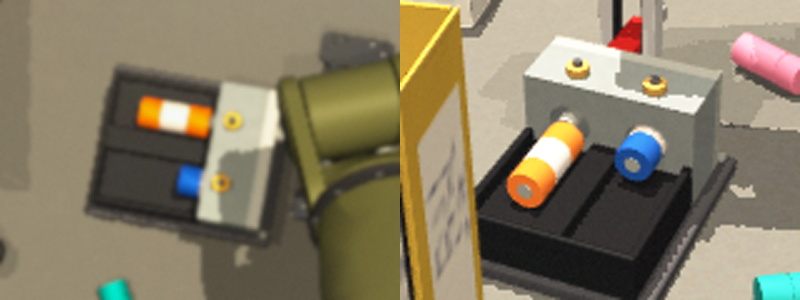

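```bash
cat > cart.py <<'E'
from m import *
X0=np.array([.5149,.2737]); y=np.array([.1570,.9876]); x=np.array([.9876,-.157])
for c in("top","side"):
    p,d=viewer.camera(c); W=world(c,d); J=np.dstack([(W[...,:2]-X0)@x,(W[...,:2]-X0)@y,W[...,2]])
    h=cv2.cvtColor(p,cv2.COLOR_BGR2HSV)
    for n,lo,hi,xc in(("orange",5,22,.031),("blue",100,125,-.031)):
        q=J[(h[...,0]>=lo)&(h[...,0]<=hi)&(h[...,1]>150)&(h[...,2]>70)&(abs(J[...,0]-xc)<.022)&(J[...,1]>.0)&(J[...,1]<.13)&(d>0)&(J[...,2]<.085)]
        print(c,n,len(q),"y",np.percentile(q[:,1],[2,98]).round(4),"z max",np.percentile(q[:,2],95).round(4))
E
python3 cart.py
```

```text
top orange 242 y [0.0275 0.101 ] z max 0.0725
top blue 101 y [0.0264 0.0458] z max 0.0777
side orange 263 y [0.0285 0.0985] z max 0.0655
side blue 232 y [0.0252 0.047 ] z max 0.0734
```

The orange cartridge lies dropped in its channel: centre at y about 63 mm, top 5–8 mm lower than blue. The blue cartridge is still seated. Now I'll draw the rod out.

carry_out --commands '[1, -0.16, -0.99, 0, 0, 0, 0, 1, -0.31, -1.98, 0, 0, 0, 0, 1, -0.47, -2.96, 0, 0, 0, 0, 1, -0.63, -3.95, 0, 0, 0, 0, 1, -0.79, -4.94, 0, 0, 0, 0, 1, -0.94, -5.93, 0, 0, 0, 0, 1, -1.1, -6.91, 0, 0, 0, 0, 1, -1.33, -8.4, 0, 0, 0, 0, 1, -1.57, -9.88, 0, 0, 0, 0, 1, -1.88, -11.85, 0, 0, 0, 0, 1, -1.88, -11.85, 0, 0, 0, 0]'

```text
time_s: 8.9
ee_pos: [0.5101, 0.0456, 0.0422]
eef_rot: [-3.137, -0.001, -0.16]
force: [0.3, 0.0, -1.7]
grip_width: 0.0236
```

carry_out --commands '[1, 0, 0, 3, 0, 0, 0, 1, 0, 0, 6, 0, 0, 0, 1, 0, 0, 9, 0, 0, 0, 1, 0, 0, 11, 0, 0, 0, 1, 0, 0, 11, 0, 0, 0]'

```text
time_s: 9.32
ee_pos: [0.5118, 0.0456, 0.1564]
eef_rot: [-3.135, -0.008, -0.16]
force: [0.3, 0.1, -0.8]
grip_width: 0.0239
```

carry_out --commands '[1, -0.5, -1, 0, 0, 0, -0.12, 1, -1, -2, 0, 0, 0, -0.24, 1, -1.5, -3, 0, 0, 0, -0.36, 1, -2, -4, 0, 0, 0, -0.48, 1, -2.5, -5, 0, 0, 0, -0.6, 1, -3, -6, 0, 0, 0, -0.72, 1, -3.5, -7, 0, 0, 0, -0.84, 1, -4, -8.5, 0, 0, 0, -0.96, 1, -4.5, -9.5, 0, 0, 0, -1.08, 1, -5, -10.5, 0, 0, 0, -1.2, 1, -5.5, -11.5, 0, 0, 0, -1.32, 1, -5.8, -12.4, 0, 0, 0, -1.441]'

```text
time_s: 10.32
ee_pos: [0.453, -0.0789, 0.1552]
eef_rot: [-3.137, -0.008, -1.607]
force: [0.1, 0.0, -1.6]
grip_width: 0.0237
```

carry_out --commands '[1, 0, 0, 0, 0, 0, 0, 1, 0, 0, 0, 0, 0, 0]'

```text
time_s: 10.48
ee_pos: [0.4525, -0.0789, 0.1542]
eef_rot: [-3.138, -0.007, -1.605]
force: [0.1, 0.6, -2.0]
grip_width: 0.0238
```

```bash
python3 - <<'E'
from m import *
o=ctrl.get_obs(); t=o["ee_pos"]; print(t.round(4),o["eef_rot"].round(4))
for c in("top","side"):
    p,d=viewer.camera(c); W=world(c,d)-[t[0],t[1],0]
    m=(abs(W[...,1])<.03)&(W[...,2]>.15)&(W[...,2]<.2)&(W[...,0]>.045)&(W[...,0]<.16)&(d>0)
    for a in np.arange(.05,.15,.02):
        q=W[m&(W[...,0]>a)&(W[...,0]<a+.02)]
        if len(q): print(c,a.round(2),len(q),"y",q[:,1].min().round(4),q[:,1].max().round(4),"z",np.percentile(q[:,2],[5,50,95]).round(4))
    print("tip",W[m][:,0].max() if m.any() else None)
E
```

```text
[ 0.4525 -0.0789  0.1542] [-3.1382 -0.0071 -1.6047]
top 0.05 9 y 0.0036 0.0082 z [0.1742 0.1801 0.1831]
top 0.07 51 y -0.0075 0.0076 z [0.1752 0.1794 0.1842]
top 0.09 55 y -0.008 0.007 z [0.1737 0.1795 0.1874]
top 0.11 56 y -0.0105 0.0054 z [0.1739 0.1808 0.1857]
top 0.13 2 y -0.0009 0.0006 z [0.1722 0.1739 0.1755]
tip 0.130629167090636
side 0.05 57 y -0.0061 0.0087 z [0.1677 0.1757 0.1805]
side 0.07 60 y -0.0095 0.0102 z [0.1671 0.1766 0.1811]
side 0.09 56 y -0.0061 0.0086 z [0.1677 0.1766 0.1818]
side 0.11 56 y -0.0061 0.0086 z [0.1679 0.1761 0.1817]
tip 0.12919308813296393
```

carry_out --commands '[1, 0.14, 0.08, -2, 0, 0, 0.004, 1, 0.14, 0.08, -5, 0, 0, 0.004, 1, 0.14, 0.08, -7.5, 0, 0, 0.004, 1, 0.14, 0.08, -9, 0, 0, 0.004, 1, 0.14, 0.08, -10, 0, 0, 0.004, 1, 0.14, 0.08, -10.7, 0, 0, 0.004, 1, 0.14, 0.08, -11.3, 0, 0, 0.004, 1, 0.14, 0.08, -11.6, 0, 0, 0.004, 1, 0.14, 0.08, -11.6, 0, 0, 0.004]'

```text
time_s: 11.33
ee_pos: [0.4546, -0.0779, 0.0387]
eef_rot: [-3.137, -0.008, -1.599]
force: [1.3, -3.9, -2.8]
grip_width: 0.0237
```

carry_out --commands '[1, -0.05, 0, -0.13, 0, 0, 0, 1, -0.05, 0, -0.13, 0, 0, 0, 1, -0.05, 0, -0.13, 0, 0, 0]'

```text
time_s: 11.58
ee_pos: [0.4545, -0.078, 0.0379]
eef_rot: [-3.136, -0.008, -1.599]
force: [-0.2, -2.2, -0.3]
grip_width: 0.024
```

carry_out --commands '[0.4, 0, 0, 0, 0, 0, 0, 0.3, 0, 0, 0, 0, 0, 0, 0.1, 0, 0, 0, 0, 0, 0, -0.2, 0, 0, 0, 0, 0, 0, -0.4, 0, 0, 0, 0, 0, 0, -0.6, 0, 0, 0, 0, 0, 0, -0.8, 0, 0, 0, 0, 0, 0, -0.8, 0, 0, 0, 0, 0, 0]'

```text
time_s: 12.25
ee_pos: [0.4545, -0.078, 0.0379]
eef_rot: [-3.136, -0.008, -1.599]
force: [-0.0, 0.0, -0.4]
grip_width: 0.069
```

carry_out --commands '[-0.8, 0, 0, 2, 0, 0, 0, -0.8, 0, 0, 5, 0, 0, 0, -0.8, 0, 0, 9, 0, 0, 0, -0.8, 0, 0, 13, 0, 0, 0, -0.8, -4, 8, 16, 0, 0, 0, -0.8, -6, 12, 16, 0, 0, 0, -0.8, -8, 15, 16, 0, 0, 0, -0.8, -8, 18, 16, 0, 0, 0, -0.8, -8, 18, 16, 0, 0, 0, -0.8, -8, 18, 16, 0, 0, 0]'

```text
time_s: 13.08
ee_pos: [0.3729, 0.106, 0.1986]
eef_rot: [-3.135, -0.007, -1.595]
force: [-0.4, -0.2, -0.2]
grip_width: 0.0841
```

```bash
python3 - <<'E'
from m import *
for c in("top","side"):
    p,d=viewer.camera(c); cv2.imwrite(f"pics/{c}0.png",p); np.save(f"{c}0.npy",d)
t=cv2.imread("pics/top0.png")[200:350,240:500]; s=cv2.imread("pics/side0.png")[140:380,220:520]
cv2.imwrite("pics/end.png",np.hstack([cv2.resize(t,(400,300)),cv2.resize(s,(400,300))]))
E
python3 m.py; python3 cart.py
```

```text
top block top 1180 (array([513.6, 264.6]), array([ 60.2, 136.5]), 80.82) 0.0962
base (array([530.1, 279.9]), array([279.5, 259.7]), 89.94)
red 203 [ 0.4537 -0.0751  0.0666] (array([453.4, -75.6]), array([57.2, 21.9]), 0.15) [0.0612 0.0666 0.0722]
shaft beyond 82 [ 0.5682 -0.0789  0.061 ] (array([567.3, -79.3]), array([16.3, 31.5]), 83.12) 0.07138607430758004
axis yaw -0.0377 [ 0.48180476 -0.07657302] range [ 0.39  -0.103  0.052] [ 0.584 -0.055  0.078]
rest (array([469.9, -70.2]), array([298.4,  99.1]), 0.23)
side block top 1386 (array([513.3, 262.9]), array([ 65.3, 138.1]), 80.45) 0.0955
base (array([515.9, 319. ]), array([189.7, 149.6]), 81.44)
red 275 [ 0.454  -0.0698  0.06  ] (array([454.6, -73.7]), array([60.3, 27. ]), 0.02) [0.0473 0.0613 0.0683]
shaft beyond 86 [ 0.5675 -0.0769  0.0574] (array([566.4, -79.2]), array([17.4, 33.4]), 77.85) 0.06358930068878049
axis yaw -0.0346 [ 0.48772237 -0.0716439 ] range [ 0.39  -0.102  0.052] [ 0.583 -0.054  0.073]
rest (array([463.9, -78.9]), array([ 62.7, 150. ]), 88.1)
top orange 243 y [0.0277 0.0996] z max 0.0725
top blue 97 y [0.0266 0.0458] z max 0.0778
side orange 294 y [0.0279 0.0991] z max 0.0669
side blue 231 y [0.0256 0.0466] z max 0.0734
```

View pics/end.png

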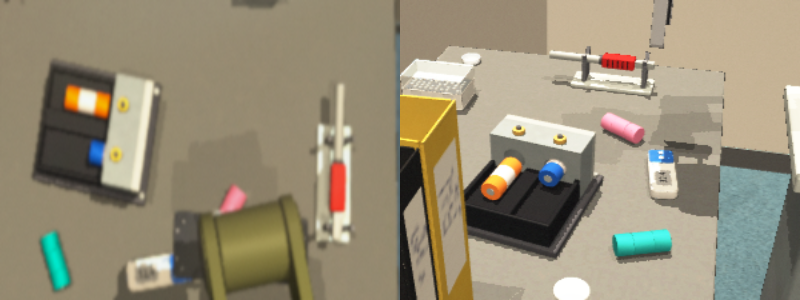

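The rod lies in both forks, tip pointing away as before, at its old height to within 1 mm and about 2 mm to one side. Orange is on the tray floor, blue is seated, and the arm is clear.

```bash
python3 -c "
from station import ticket; print(ticket.hand_in())"
```

```text
the job is handed in; nothing more can be done
None
```

I drove the orange cartridge out of the far bore (jig x = +31 mm) into the catch tray with the ejector rod. I then drew the rod out, laid it back in its rest and handed the job in at about 13 s of robot time. The hand-in reports no verdict, so these results are from my last camera checks:

- **Orange cartridge:** it spans jig y of about 28 to 99 mm, so its centre is near 63 mm. Its top reads 5 to 6.5 mm lower than the blue one's, so it is down on the tray floor.
- **Blue cartridge:** its measured position agreed to within 1 mm between the push and the end. I made no measurement of it before the push, but it looks seated in the first and last pictures.
- **Rod:** it lies in both forks with the tip the same way, at its old height within 1 mm. The handle is about 1 mm off along its length and 2 to 3 mm to the side.
- **Rod angle:** the line fit over the whole rod is within about 0.01 rad of its starting value. Smaller rectangle fits on the handle and shaft scattered by up to 0.2 rad, which I put down to pixel noise.
- **Bystanders:** I did not measure them. The tip box shows no shift in the last pictures, but the gripper partly hides the thermometer in the top one. The bottle and objective case I did not check afterwards.

The wrist force I read while pressing on the cartridge was about 9 N.

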